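Unlock the left-hand rotor cap by feel

ROBOT

A 6-joint arm with a two-finger parallel gripper is mounted at the origin on a cart in front of the work surface, level with it; the furniture and walls round the work are solid. World frame = base frame: x ahead of the robot, y to its left, z up, the work surface at z = 0. Lengths are in m, angles in rad, forces in N, time in s.
With the tool pointing down it reaches from about 0.375 to 0.975 m from the base axis. Payload 3.8 kg.
Tool frame: the origin (TCP) lies midway between the tips of the shut fingers; the grasp point (between the pads) lies bot.grasp_offset behind it (bot.grasp_offset is the distance from the TCP to the grasp point, in m); z points along the fingers, y is the direction in which the jaws open and shut (so a half turn about z gives the same grasp; the last joint's range is limited). The gripper opens to 85 mm and grips with 20 to 120 N. Pads are 22 mm wide; open, the fingers measure 114 mm over their backs; the gripper's body (76 mm by 85 mm) begins 54 mm behind the grasp point. The pads swing forward as they close: fully open they stand 13 mm farther back than shut.
Start: joints at [1.265, 0.264, 1.604, -0, 1.274, -0.037], TCP at [0.179, 0.651, 0.231] pointing down, gripper open.
Joint ranges: [-2.63, 2.63], [-0.94, 2.18], [0.31, 2.57], [-1.31, 4.45], [0, 2.66], [-2.55, 2.55]. Speed limits (rad/s): [2.57, 2.57, 3.14, 3.14, 3.14, 3.14].

INTERFACE

Orientations are given as a rotation vector (axis times angle).
In Python, from workcell import read_state, viewer, job, bot gives the robot as it stands.
- The arm moves only by the shell command python3 -m crank 'ROWS' [FORCE]. ROWS is text: rows parted by semicolons, each of 7 numbers parted by spaces: the shift along the tool's x, y, z in mm, then the turn, a rotation vector about the tool's x, y, z in rad, then the closure in counts, from 0 (fully open) to 255 (shut). A call has 1 to 20 rows; each row is the pose to reach, as a shift and turn from the pose commanded when the call began, along the tool's axes at that moment; what a row does not reach only later rows make up. A row lasts 1/8 s, in which the tool goes at most 62.5 mm and 10.7 degrees, less where a joint would pass 70% of its speed; a pose out of reach is approached as far as the arm can. A call with a gripper value outside its range is refused whole. The fingers move at their own pace and stop on an object; FORCE is the grip in N (left out, the last holds). Time passes only in rows, so rows that repeat a pose let the fingers close. It gives the time, the measured TCP pose, the force and the opening at its end, in the units of the state.
- read_state(): the state, without advancing time (a new reading comes with each control period).
- viewer.read_camera(name): name is "side" or "top" or "wrist"; returns a dict with "pixels" (480x640x3 uint8, red, green, blue), "vertical_fov" (degrees; the focal length in pixels is half the picture's height over the tangent of half this angle, whatever the lens; pixels are square), "cx", "cy" (the principal point, pixels), "k1" (the pictures are not rectified: a ray, as slopes to the right and down, at radius r is drawn at 1 + k1 r^2 times it, then the intrinsics apply), "view" (4x4, takes a point from world to camera coordinates); the wrist camera has in their place "tool_from_camera" (4x4, takes a point from camera to tool coordinates, whose origin is the TCP and whose axes are the flange's). Camera axes: x right, y up, looking along -z (the intrinsics and any distortion apply to the point x, -y, -z); pixel columns grow to the right and rows downward; lengths in m; the calibration is good to about 2 mm. A picture is of the moment at which its call begins: read the wrist's pose just before it. There is no depth.
- job.finish_job(): hands the job in, once; it reports no verdict.
The state is a dict: "time": time; "q": joint angles; "joint_vel": joint speeds; "joint_torque": joint torques, N m; "tool_pos": TCP position; "tcp_rot": TCP orientation; "wrist_force": force on the tool from outside, world axes, zero at the start; "torque": the same for the moment, N m; "width": opening from 0.0 (shut) to 1.0 (fully open).
Only numpy, scipy, OpenCV 4.12 (cv2) and the standard library are available. Lean on these libraries where they do the work, as an engineer would, in place of code of your own. Each camera call takes 0.05 s, during which the arm holds its last target.

TASK

Two look-alike motor test hubs stand on the bench, each with a locked part-turn rotor cap, and one of them has a left-hand thread. Find by gentle feel, trying clockwise only (seen from above), which cap comes loose that way, turn that one on until it is free, lift it out without forcing it and stand it upright in the grey parts tray. Leave the other cap locked in its hub and do not disturb the things lying round about.

Things in the scene. Friction and masses are not known exactly. Their poses are not given: they have to be found in the camera images.
- hub_a: One of two look-alike hubs of opposite hand, fixed to the bench; which is the left-handed one is not marked and has to be felt. Round black base plate 84 mm across and 10 mm thick, round dark motor body, round aluminium socket 64 mm across, rim 72 mm above the bench. Origin: centre of the underside, z up. The locked cap's bar lies about across the hub's x, on both hubs.
- hub_b: The other hub: same look, size and axes, opposite hand.
- hub_a_mouth (a point): Centre of hub_a's rim. A ledge inside holds the cap's two lugs down and a sprung plunger presses the locked cap up against it with about 7 N; once free, the cap rises 5 mm and can be lifted out. It has about 2 mm of sideways play. More than about 0.6 N m against a stop, pulling up a locked cap or leaning hard on it damages it.
- hub_b_mouth (a point): The same point of hub_b.
- cap_a: Rotor cap in hub_a, loose, about 90 g, plain metal: 54 mm round flange with an upright grip bar, 46 mm long along the cap's x, 14 mm wide along y, 30 mm high. Origin: centre of its underside (28 mm stem with two lugs along x, 44 mm over the lugs), z up; top of flange 20 mm, top of bar 50 mm above it. Locked, the origin is about 61 mm above the bench.
- cap_b: Rotor cap in hub_b: same look, size and axes, but comes loose the other way round.
- cap_a_bar (a point): Centre of the top of cap_a's grip bar. The cap starts locked. Turned tighter it has 5 to 23 degrees of play, then a hard stop. Turned looser it drags (under 0.2 N m, hardly at all while pressed down a little); it is free only in the last 10 degrees or so before another hard stop, 74 to 92 degrees from its start; there the plunger pushes it up with 5 to 7 N.
- cap_b_bar (a point): The same point of cap_b, which behaves alike, the other way round.
- cap_a_lug (a point): Point 20 mm from cap_a's axis along the cap's +x, at its underside, on a lug; at the start it is on the hub's +y side, within 8 degrees of its y axis.
- cap_b_lug (a point): The same point of cap_b.
- tray: Open grey parts tray, fixed, 105 x 105 mm outside, walls 4 mm thick and 24 mm high, floor about 4 mm thick. Origin: centre of the underside.
- spare_motor: Small white loose motor, 29 x 67 x 33 mm, a bystander.
- gold_driver: Small loose screwdriver with gold handle, 148 mm long, 16 mm thick, lying between the two hubs, a bystander.
- tape: Loose roll of black tape, 62 mm across, 19 mm high, a bystander.
- pliers: Loose red-handled pliers, 114 mm long, 9 mm high, a bystander.
- black_plug: Loose small black plug, 50 x 16 x 8 mm, a bystander.

How it is judged:
On the way:
1. a cap has been turned free and has risen in its hub (((z of cap_a in the frame of hub_a between 0.0635 and 0.075 m and horizontal distance between cap_a and hub_a below 0.006 m) or (z of cap_b in the frame of hub_b between 0.0635 and 0.075 m and horizontal distance between cap_b and hub_b below 0.006 m))), for 0.05 s.
At the end, for the whole second after the job is handed in: The cap that comes loose clockwise stands upright (within 9 degrees) and at rest on the floor of the parts tray, released; the other cap is still down and locked in its hub (its bar more than 69 degrees from the hub's x axis) (((x of cap_a in the frame of tray between -0.038 and 0.038 m and y of cap_a in the frame of tray between -0.038 and 0.038 m and height (world z) of cap_a below 0.012 m and angle between cap_a's own z axis and vertical below 0.15 rad and linear speed of cap_a below 0.02 m/s and angle between the x axis of cap_b and the x axis of hub_b, either way round above 1.2 rad and z of cap_b in the frame of hub_b below 0.064 m and horizontal distance between cap_b and hub_b below 0.006 m) or (x of cap_b in the frame of tray between -0.038 and 0.038 m and y of cap_b in the frame of tray between -0.038 and 0.038 m and height (world z) of cap_b below 0.012 m and angle between cap_b's own z axis and vertical below 0.15 rad and linear speed of cap_b below 0.02 m/s and angle between the x axis of cap_a and the x axis of hub_a, either way round above 1.2 rad and z of cap_a in the frame of hub_a below 0.064 m and horizontal distance between cap_a and hub_a below 0.006 m))); the robot touches nothing.
It fails at once if a cap is forced: contact force between cap and hub above 50 N (about 12 N of it is the spring at rest) (contact force between cap_a and hub_a above 50 N or contact force between cap_b and hub_b above 50 N).
It fails at once if a cap is turned anticlockwise, by more than about 25 degrees from lying across the hub ((x of cap_a_lug in the frame of hub_a below -0.009 m and z of cap_a in the frame of hub_a below 0.075 m and horizontal distance between cap_a and hub_a below 0.01 m) or (x of cap_b_lug in the frame of hub_b below -0.009 m and z of cap_b in the frame of hub_b below 0.075 m and horizontal distance between cap_b and hub_b below 0.01 m)).
It fails at once if a bystander is pushed more than 25 mm (distance of any of spare_motor, gold_driver, tape, pliers, black_plug from where it was at the start of the episode above 0.025 m).
It also fails if it takes over 72 s, if anything falls off the work surface, if the arm or the gripper's body presses on something with over 40 N, if the wrist force passes 120 N, or if a joint passes its speed limit or range.

## Working session

There is one attempt and no reset: what is moved stays moved. The work goes in short steps, Python scripts to look and compute and a shell command to move; the robot and the scene stay as the last step left them, time stands still between calls to the robot, and variables do not carry over. Pictures are saved under pics/ and viewed, and the job is handed in when it is done.

```bash
ls; mkdir -p pics; cat > h.py <<'E'
import numpy as np, cv2
from workcell import read_state, viewer, job, bot
from scipy.spatial.transform import Rotation as R
def shot(name,fn):
    s=read_state(); c=viewer.read_camera(name); cv2.imwrite('pics/'+fn+'.png',c['pixels'][:,:,::-1]); 
    c=dict(c); c['state']=s; np.save('pics/'+fn+'.npy',c,allow_pickle=True); return c
def load(fn): return np.load('pics/'+fn+'.npy',allow_pickle=True).item()
def rays(c,uv):
    uv=np.atleast_2d(np.array(uv,float)); f=240/np.tan(np.radians(c['vertical_fov'])/2)
    d=(uv-[c['cx'],c['cy']])/f; s=d.copy()
    for _ in range(30): s=d/(1+c['k1']*(s**2).sum(1,keepdims=True))
    dc=np.c_[s[:,0],-s[:,1],-np.ones(len(s))]
    if 'view' in c: M=np.linalg.inv(np.array(c['view']))
    else:
        T=np.eye(4); T[:3,:3]=R.from_rotvec(c['state']['tcp_rot']).as_matrix(); T[:3,3]=c['state']['tool_pos']
        M=T@np.array(c['tool_from_camera'])
    return M[:3,3], dc@M[:3,:3].T
def onz(c,uv,z):
    o,d=rays(c,uv); return o+d*((z-o[2])/d[:,2:3])
E
python3 - <<'E'
from h import *
s=read_state(); print(s); print(bot.grasp_offset, [a for a in dir(bot) if a[0]!='_'])
for n in ['side','top','wrist']:
    c=shot(n,n+'0'); print(n,{k:v for k,v in c.items() if k not in('pixels','state')})
E
```

```text
pics
{'time': 0.0, 'q': array([ 1.26510651e+00,  2.64744945e-01,  1.60537068e+00, -1.20465494e-05,
        1.27372922e+00, -3.68716403e-02]), 'joint_vel': array([-0.00106869,  0.00098373, -0.00085314, -0.00026323, -0.00186743,
       -0.00225833]), 'joint_torque': array([-3.63670959e-03, -5.15119421e+01, -3.67303669e+01, -1.98742182e-04,
        1.28885399e-02,  2.33031983e-05]), 'tool_pos': array([0.17903931, 0.65005568, 0.22996938]), 'tcp_rot': array([-0.42093266, -3.11288731,  0.00348863]), 'wrist_force': array([ 0.1580196 , -0.33799706,  0.55752472]), 'torque': array([ 0.00404341, -0.0248655 , -0.04587959]), 'width': 0.9987351479384653}
0.0187 ['MotionError', 'grasp_offset']
side {'vertical_fov': 55.67052550374041, 'cx': 317.3960674778935, 'cy': 234.99703103459038, 'k1': -0.06537585244986838, 'view': array([[ 0.99938691, -0.02223109,  0.02704773, -0.50285505],
       [-0.01665173,  0.37776009,  0.92575376, -0.15929671],
       [-0.03079806, -0.92563659,  0.37715831, -0.71133991],
       [ 0.        ,  0.        ,  0.        ,  1.        ]])}
top {'vertical_fov': 55.3705836379355, 'cx': 314.37840153993113, 'cy': 237.9272484816618, 'k1': -0.05429017794042266, 'view': array([[ 0.00495234, -0.99943279, -0.03331038,  0.18351704],
       [ 0.99430461,  0.00137514,  0.10656664, -0.54424396],
       [-0.10646038, -0.03364842,  0.99374744, -0.88451209],
       [ 0.        ,  0.        ,  0.        ,  1.        ]])}
wrist {'vertical_fov': 65.11979054391715, 'cx': 311.2852411198181, 'cy': 240.81148806869018, 'k1': 0.02128286492323092, 'tool_from_camera': array([[-1.24813978e-03,  9.48436032e-01,  3.16966141e-01,
         8.16324812e-02],
       [ 9.99998028e-01,  1.67348923e-03, -1.06970468e-03,
         3.23598163e-04],
       [-1.54498588e-03,  3.16964181e-01, -9.48436250e-01,
        -1.41725514e-01],
       [ 0.00000000e+00,  0.00000000e+00,  0.00000000e+00,
         1.00000000e+00]])}
```

View pics/top0.png

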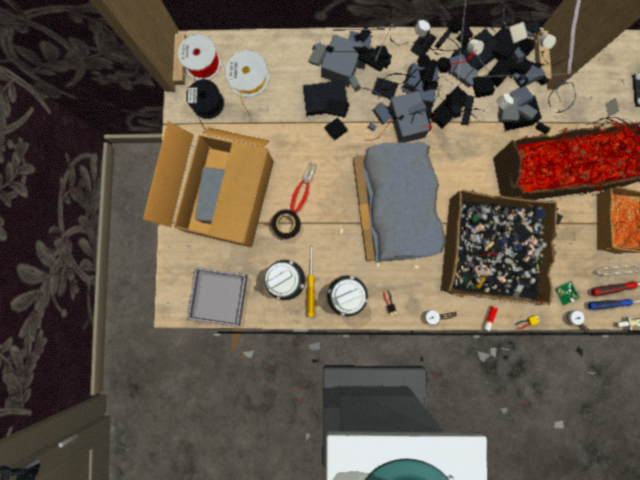

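View pics/side0.png

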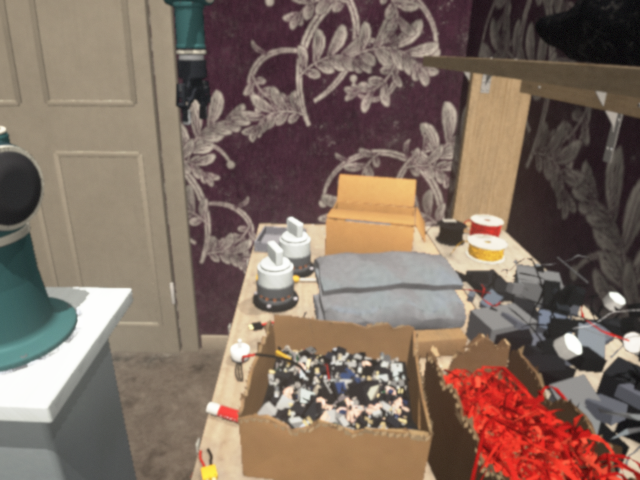

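View pics/wrist0.png

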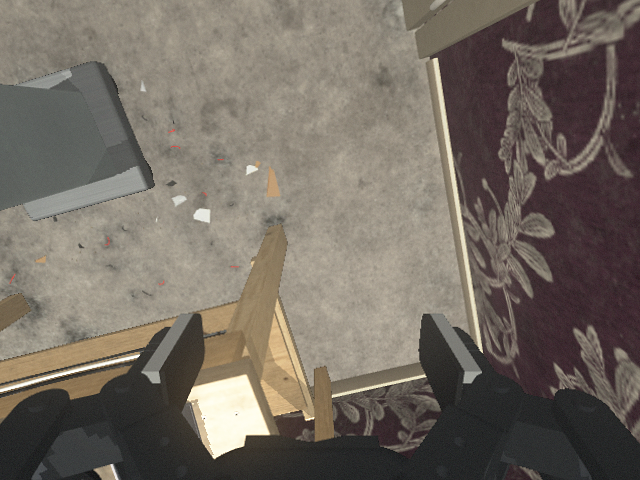

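The top view shows the tray near (218,297), hubs near (285,279) and (348,295), the driver between them at (311,285), and tape and pliers behind. The robot arm is out of the picture. I'll measure next.

```bash
python3 - <<'E'
from h import *
c=load('top0')
p=c['pixels'][:,:,::-1]
crop=p[225:345,170:410]; cv2.imwrite('pics/crop0.png',cv2.resize(crop,None,fx=3.3,fy=3.3,interpolation=cv2.INTER_CUBIC))
print('top cam',rays(c,[0,0])[0])
for n,u in dict(A=(285,279),B=(348,295)).items():
    print(n,onz(c,u,0.111),onz(c,u,0.072))
print('tray',onz(c,[[195,269],[246,270],[240,323],[189,321]],.024))
c=load('side0'); q=c['pixels'][:,:,::-1]; cv2.imwrite('pics/crop1.png',cv2.resize(q[200:330,230:340],None,fx=4.5,fy=4.5,interpolation=cv2.INTER_CUBIC))
E
```

```text
top cam [0.44606995 0.15439892 0.94309289]
A [[0.46003401 0.2356463  0.111     ]] [[0.4606885  0.23945435 0.072     ]]
B [[0.43174617 0.12137221 0.111     ]] [[0.43107482 0.11982426 0.072     ]]
tray [[0.48066393 0.42803895 0.024     ]
 [0.47918767 0.32339036 0.024     ]
 [0.37323894 0.33348491 0.024     ]
 [0.37598475 0.4372389  0.024     ]]
```

View pics/crop0.png

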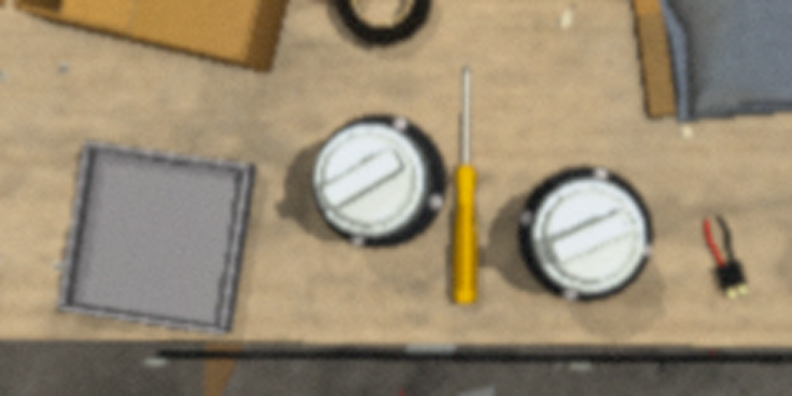

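View pics/crop1.png

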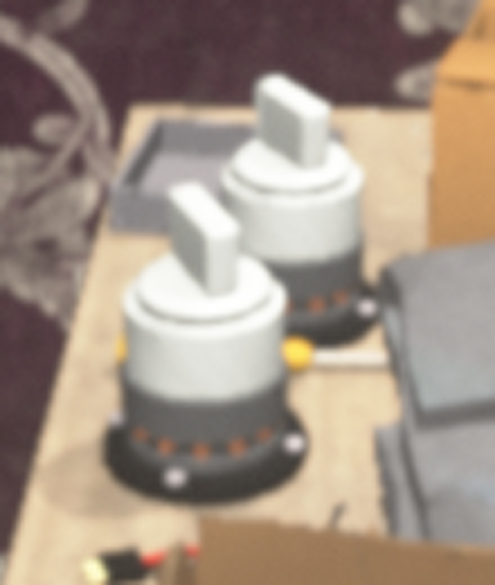

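```bash
cat >> h.py <<'E'
def yang(s):
    y=R.from_rotvec(s['tcp_rot']).as_matrix()[:,1]; return np.degrees(np.arctan2(y[1],y[0]))
def rel(pos,ya,s=None):
    "tool-frame shift mm and rotvec to TCP pos with tool straight down, jaw axis at world angle ya deg"
    s=s or read_state(); M=R.from_rotvec(s['tcp_rot']).as_matrix(); a=np.radians(ya)
    y=np.array([np.cos(a),np.sin(a),0]); z=np.array([0,0,-1.]); T=np.c_[np.cross(y,z),y,z]
    sh=M.T@(np.array(pos)-s['tool_pos'])*1000; rv=R.from_matrix(M.T@T).as_rotvec()
    print('now',np.round(s['tool_pos'],4),'yang %.1f'%yang(s),'-> shift',np.round(sh,1),'rv',np.round(rv,4)); return sh,rv
def st():
    s=read_state(); print('t %.2f'%s['time'],'pos',np.round(s['tool_pos'],4),'yang %.2f'%yang(s),'F',np.round(s['wrist_force'],2),'M',np.round(s['torque'],3),'w %.3f'%s['width'],'q6 %.2f'%s['q'][5]); return s
E
python3 - <<'E'
from h import *
st(); rel([.46,.237,.22],28)
E
```

```text
t 0.15 pos [0.1791 0.6502 0.2302] yang 74.60 F [ 0.11 -0.55  0.91] M [ 0.022 -0.019 -0.011] w 1.000 q6 -0.04
now [0.1791 0.6502 0.2302] yang 74.6 -> shift [-380.6 -323.8   10.8] rv [-1.700e-03  7.000e-04  8.133e-01]
```

```bash
python3 -m crank '-50 -42 0 0 0 0.1 0;-381 -324 11 0 0 0.813 0;-381 -324 11 0 0 0.813 0;-381 -324 11 0 0 0.813 0;-381 -324 11 0 0 0.813 0;-381 -324 11 0 0 0.813 0;-381 -324 11 0 0 0.813 0;-381 -324 11 0 0 0.813 0;-381 -324 11 0 0 0.813 0;-381 -324 11 0 0 0.813 0;-381 -324 11 0 0 0.813 0;-381 -324 11 0 0 0.813 0' 20
python3 - <<'E'
from h import *
st(); shot('wrist','w1'); 
E
```

```text
time: 1.65
tool_pos: [0.4598, 0.2385, 0.2203]
tcp_rot: [-1.614, -2.695, 0.0]
wrist_force: [-0.0, 0.1, -0.3]
width: 0.999
t 1.65 pos [0.4598 0.2385 0.2203] yang 28.16 F [-0.01  0.1  -0.28] M [-0.018  0.038 -0.001] w 0.999 q6 -0.06
```

View pics/w1.png

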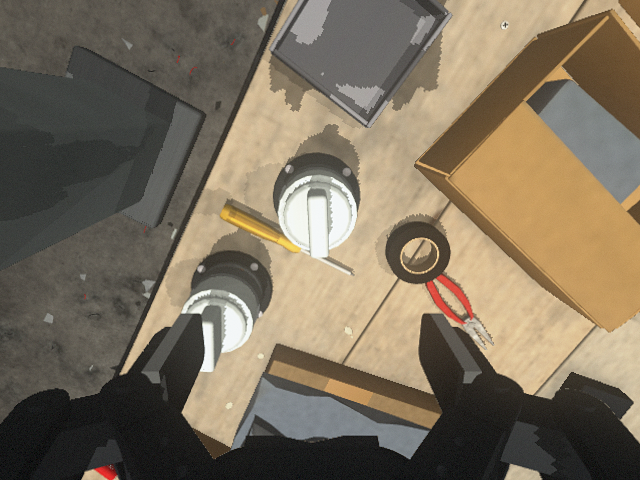

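The wrist view shows hub A's cap at about (317,215) with its bar nearly vertical in the image. Hub B is at (212,325), half hidden by a finger. Next I measure hub A's bar and flange.

```bash
python3 - <<'E'
from h import *
c=load('w1'); p=c['pixels'][:,:,::-1]
cv2.imwrite('pics/w1c.png',cv2.resize(p[140:380,160:400],None,fx=2.5,fy=2.5,interpolation=cv2.INTER_CUBIC))
print('cam',rays(c,[0,0])[0]); print(onz(c,[[317,190],[318,255]],.111)); print(onz(c,[317,213],.072))
E
```

```text
cam [0.42128672 0.31065493 0.36199628]
[[0.44723835 0.27069561 0.111     ]
 [0.47005847 0.22992639 0.111     ]]
[[0.46001089 0.24829876 0.072     ]]
```

View pics/w1c.png

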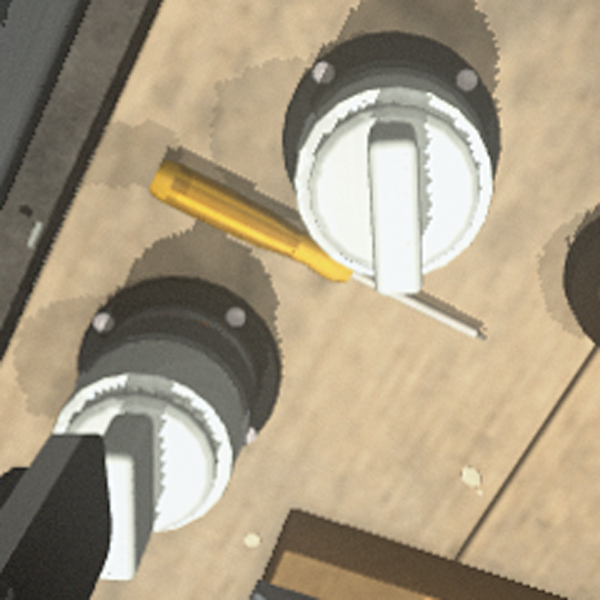

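```bash
python3 - <<'E'
from h import *
c=load('w1')
def pr(n,cr,z):
    P=onz(c,np.array(cr)/2.5+[160,140],z); print(n,np.round(P[:,:2],4).tolist(),'mid',P.mean(0)); return P
P=pr('bar',[[394,137],[398,292]],.111); d=P[1]-P[0]; print(np.linalg.norm(d),np.degrees(np.arctan2(d[1],d[0])))
P=pr('barw',[[374,215],[420,215]],.111); print(np.linalg.norm(P[1]-P[0]))
P=pr('rim lr',[[296,185],[495,185]],.072); print(np.linalg.norm(P[1]-P[0]))
P=pr('bolts',[[323,72],[467,80]],.010)
P=pr('bolts B',[[102,323],[236,317]],.010)
P=pr('B barfar',[[108,578],[132,580]],.111)
P=pr('flange A',[[307,185],[478,185]],.081); print(np.linalg.norm(P[1]-P[0]))
E
```

```text
bar [[0.4492, 0.268], [0.4715, 0.2291]] mid [0.46030846 0.24856595 0.111     ]
0.04483439898591831 -60.148091597439276
barw [[0.4547, 0.2461], [0.466, 0.2521]] mid [0.46031862 0.24910045 0.111     ]
0.012781937018000646
rim lr [[0.4334, 0.2332], [0.4891, 0.2629]] mid [0.4612418  0.24802363 0.072     ]
0.0632061356379739
bolts [[0.4255, 0.2599], [0.4741, 0.2825]] mid [0.44982494 0.27119583 0.01      ]
bolts B [[0.3925, 0.1283], [0.4391, 0.1561]] mid [0.41577331 0.14217468 0.01      ]
B barfar [[0.4365, 0.1009], [0.4435, 0.1037]] mid [0.44003619 0.10227309 0.111     ]
flange A [[0.436, 0.2372], [0.4824, 0.2619]] mid [0.45918686 0.2495343  0.081     ]
0.05263045016637623
```

```bash
python3 - <<'E'
from h import *
c=load('top0'); p=c['pixels'].astype(int)
m=((p.min(2)>185)).astype(np.uint8)
for (x0,x1) in [(255,310),(320,375)]:
    mm=np.zeros_like(m); mm[250:325,x0:x1]=m[250:325,x0:x1]
    cs,_=cv2.findContours(mm,0,1); k=max(cs,key=cv2.contourArea); e=cv2.fitEllipse(cv2.convexHull(k)); print(e, onz(c,e[0],.072)); 
    r=e[1][0]; f=onz(c,[[e[0][0]-r/2,e[0][1]],[e[0][0]+r/2,e[0][1]]],.072); print(np.linalg.norm(f[0]-f[1]))
    print(onz(c,e[0],.081))
def pr(cr,z): return np.round(onz(c,np.array(cr)/3.3+[170,225],z),4)
print('A bar ends',pr([[325,201],[399,160]],.111).tolist())
print('B bar ends',pr([[550,254],[632,223]],.111).tolist())
q=c['pixels'][:,:,::-1]
cv2.imwrite('pics/crop2.png',cv2.resize(q[255:320,255:375],None,fx=6.5,fy=6.5,interpolation=cv2.INTER_CUBIC))
E
```

```text
((282.032958984375, 278.1488342285156), (29.617666244506836, 32.426597595214844), 131.79409790039062) [[0.46227585 0.24514017 0.072     ]]
0.05659686728974083
[[0.46210841 0.24420264 0.081     ]]
((348.654541015625, 295.5199279785156), (30.934972763061523, 33.07499313354492), 128.56085205078125) [[0.43010436 0.1185917  0.072     ]]
0.05834178777448985
[[0.43026931 0.11896165 0.081     ]]
A bar ends [[0.4474, 0.2656, 0.111], [0.4701, 0.225, 0.111]]
B bar ends [[0.4192, 0.1418, 0.111], [0.4362, 0.097, 0.111]]
```

View pics/crop2.png

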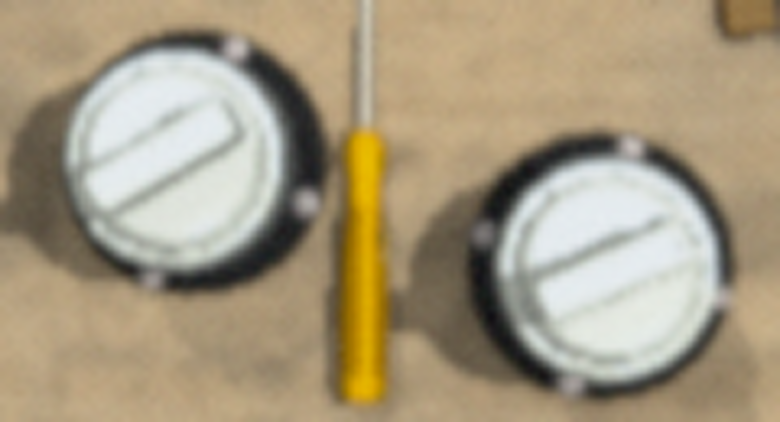

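```bash
python3 - <<'E'
from h import *
rel([.4597,.247,.15],29.5)
E
```

```text
now [0.4599 0.2384 0.2203] yang 28.2 -> shift [ 7.7  3.9 70.3] rv [-0.     -0.0001 -0.0236]
```

```bash
python3 -m crank '8 4 35 0 0 -0.024 0;8 4 70 0 0 -0.024 0;8 4 70 0 0 -0.024 0;8 4 70 0 0 -0.024 0' 20
python3 - <<'E'
from h import *
st(); c=shot('wrist','w2'); rel([.4597,.247,.15],29.5)
E
```

```text
time: 2.2
tool_pos: [0.4607, 0.2468, 0.1514]
tcp_rot: [1.584, 2.712, 0.002]
wrist_force: [0.2, 0.4, 0.8]
width: 1.001
t 2.20 pos [0.4607 0.2468 0.1514] yang 29.44 F [0.24 0.4  0.76] M [0.056 0.002 0.019] w 1.001 q6 -0.07
now [0.4613 0.247  0.1521] yang 29.4 -> shift [ 0.8 -1.4  2. ] rv [ 0.0027  0.0002 -0.0013]
```

View pics/w2.png

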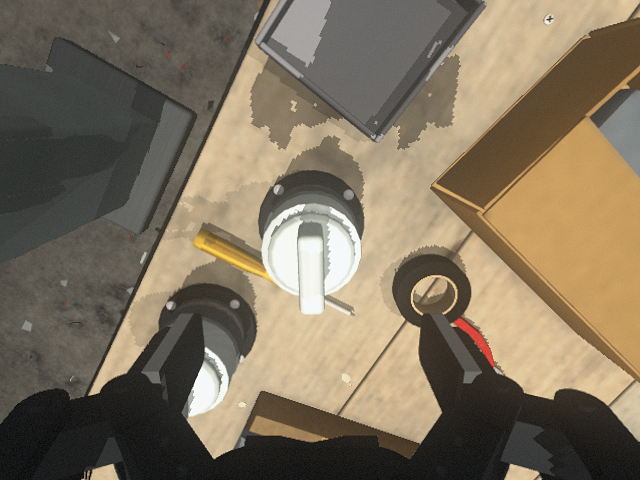

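Cap A's bar is now at columns 299-325, rows 224-313, centred between the fingers, which are at columns 202 and 421.

```bash
python3 - <<'E'
from h import *
c=load('w2'); p=c['pixels'][:,:,::-1]
cv2.imwrite('pics/w2c.png',cv2.resize(p[160:330,240:390],None,fx=4,fy=4,interpolation=cv2.INTER_CUBIC))
E
```

```text
(no output)
```

View pics/w2c.png

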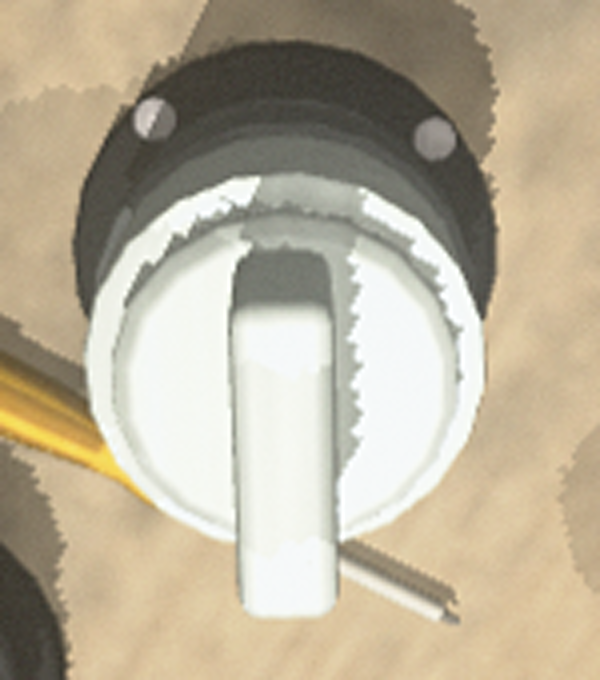

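```bash
python3 - <<'E'
from h import *
c=load('w2')
# use smoothed state
def pr(n,cr,z):
    P=onz(c,np.array(cr)/4+[240,160],z); print(n,np.round(P[:,:2],4).tolist(),'mid',P.mean(0)); return P
P=pr('bar',[[283,303],[288.5,616]],.111); d=P[1]-P[0]; print(np.linalg.norm(d),np.degrees(np.arctan2(d[1],d[0])))
m=P.mean(0); s=c['state']; M=R.from_rotvec(s['tcp_rot']).as_matrix(); print('tool frame mm',M.T@(m-s['tool_pos'])*1000)
P=pr('barw',[[235,455],[336,455]],.111); print(np.linalg.norm(P[1]-P[0]))
P=pr('rim lr',[[86,370],[484,370]],.072); print(np.linalg.norm(P[1]-P[0]))
P=pr('rim tb',[[285,174],[285,547]],.072); print(np.linalg.norm(P[1]-P[0]))
P=pr('base',[[73,235],[496,235]],.010); print(np.linalg.norm(P[1]-P[0]))
P=pr('bolts',[[154,118],[435,138]],.010); d=P[1]-P[0];print(np.degrees(np.arctan2(d[1],d[0])))
import time
E
```

```text
bar [[0.449, 0.2677], [0.4716, 0.229]] mid [0.46033702 0.24831852 0.111     ]
0.04480948802712162 -59.699162028597726
tool frame mm [ 1.49660811  0.33120795 40.38527884]
barw [[0.4538, 0.2463], [0.4654, 0.2528]] mid [0.45959613 0.24954284 0.111     ]
0.0132796227754222
rim lr [[0.4337, 0.2322], [0.488, 0.2627]] mid [0.46082291 0.24742394 0.072     ]
0.06231494316724766
rim tb [[0.4455, 0.2747], [0.4759, 0.2206]] mid [0.46067069 0.24767383 0.072     ]
0.06204464828735689
base [[0.4225, 0.2318], [0.4942, 0.2721]] mid [0.45833021 0.25194297 0.01      ]
0.08230567264169096
bolts [[0.4255, 0.2598], [0.474, 0.2826]] mid [0.44972059 0.27122625 0.01      ]
25.22996625691578
```

```bash
python3 - <<'E'
from h import *
rel([.4602,.2479,.086],30.1)
E
python3 -m crank '0.5 0 30 0 0 0.00 0;1 0 55 0 0 -0.01 0;1 0 66 0 0 -0.012 0;1 0 66 0 0 -0.012 0' 20
python3 - <<'E'
from h import *
for i in range(3): st(); viewer.read_camera('wrist')
rel([.4602,.2479,.086],30.1)
E
```

```text
now [0.4613 0.247  0.1521] yang 29.4 -> shift [ 1.4 -0.7 66.1] rv [ 0.0027  0.0002 -0.0118]
time: 2.75
tool_pos: [0.4601, 0.2471, 0.0847]
tcp_rot: [1.569, 2.722, 0.0]
wrist_force: [0.7, 0.0, -0.0]
width: 1.001
t 2.75 pos [0.4601 0.2471 0.0847] yang 30.07 F [ 0.65  0.   -0.01] M [-0.056  0.028 -0.04 ] w 1.001 q6 -0.08
t 2.80 pos [0.4606 0.2474 0.0854] yang 30.07 F [-0.02 -0.06 -0.16] M [ 0.037  0.012 -0.003] w 1.004 q6 -0.08
t 2.85 pos [0.4609 0.2475 0.0857] yang 30.07 F [0.64 0.59 0.89] M [-0.034  0.024  0.002] w 0.999 q6 -0.08
now [0.461  0.2476 0.0858] yang 30.1 -> shift [ 0.7 -0.5 -0.2] rv [ 0.0026  0.0002 -0.0004]
```

```bash
python3 -m crank '0.5 0 0 0 0 0 180;0.5 0 0 0 0 0 195;0.5 0 0 0 0 0 205;0.5 0 0 0 0 0 215;0.5 0 0 0 0 0 230;0.5 0 0 0 0 0 240;0.5 0 0 0 0 0 240' 30
python3 - <<'E'
from h import *
for i in range(4): st(); c=shot('wrist','w3')
E
```

```text
time: 3.78
tool_pos: [0.4598, 0.2476, 0.0844]
tcp_rot: [1.569, 2.722, 0.0]
wrist_force: [1.1, 0.2, 1.4]
width: 0.161
t 3.77 pos [0.4598 0.2476 0.0844] yang 30.08 F [1.08 0.23 1.36] M [-0.012 -0.024  0.001] w 0.161 q6 -0.08
t 3.83 pos [0.4597 0.2476 0.0844] yang 30.08 F [0.28 0.01 1.74] M [ 0.024 -0.052 -0.038] w 0.160 q6 -0.08
t 3.88 pos [0.4597 0.2475 0.0844] yang 30.08 F [1.03 0.48 0.88] M [ 0.018 -0.054  0.014] w 0.157 q6 -0.08
t 3.92 pos [0.4598 0.2476 0.0845] yang 30.08 F [ 0.38 -0.55  2.55] M [ 0.037 -0.084 -0.021] w 0.161 q6 -0.08
```

View pics/w3.png

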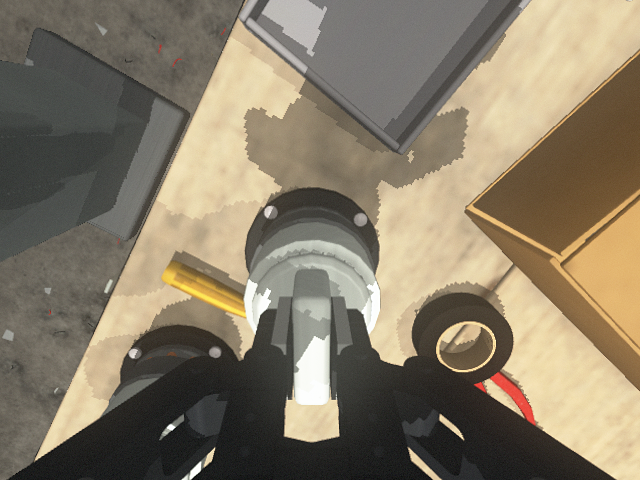

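Bar A is held between the pads: width 0.16, about 14 mm, with forces around 1 N. Next I feel clockwise in small steps.

```bash
python3 -m crank '0 0 0 0 0 0.025 240;0 0 0 0 0 0.05 240;0 0 0 0 0 0.075 240;0 0 0 0 0 0.075 240'
python3 - <<'E'
from h import *
for i in range(3): st(); viewer.read_camera('wrist')
E
```

```text
time: 4.47
tool_pos: [0.4597, 0.2475, 0.0844]
tcp_rot: [1.67, 2.661, 0.0]
wrist_force: [1.3, -0.5, 2.0]
width: 0.155
t 4.47 pos [0.4597 0.2475 0.0844] yang 25.75 F [ 1.29 -0.46  2.  ] M [ 0.004 -0.129 -0.045] w 0.155 q6 -0.00
t 4.53 pos [0.4597 0.2475 0.0844] yang 25.77 F [ 1.14 -0.02  2.73] M [ 0.006 -0.107 -0.045] w 0.157 q6 -0.00
t 4.58 pos [0.4597 0.2475 0.0844] yang 25.78 F [0.89 0.41 2.82] M [ 0.047 -0.055 -0.033] w 0.157 q6 -0.00
```

```bash
python3 -m crank '0 0 0 0 0 0.03 240;0 0 0 0 0 0.06 240;0 0 0 0 0 0.09 240;0 0 0 0 0 0.09 240'
python3 - <<'E'
from h import *
for i in range(2): st(); c=shot('wrist','w4')
E
```

```text
time: 5.12
tool_pos: [0.4597, 0.2475, 0.0844]
tcp_rot: [1.789, 2.583, 0.0]
wrist_force: [0.1, 0.2, 3.5]
width: 0.151
t 5.12 pos [0.4597 0.2475 0.0844] yang 20.60 F [0.08 0.16 3.55] M [-0.022  0.013  0.017] w 0.151 q6 0.09
t 5.17 pos [0.4596 0.2475 0.0844] yang 20.61 F [-0.11  0.07  4.15] M [ 0.035  0.008 -0.056] w 0.158 q6 0.09
```

```bash
python3 -m crank '0 0 0 0 0 0.03 240;0 0 0 0 0 0.06 240;0 0 0 0 0 0.09 240;0 0 0 0 0 0.09 240'
python3 - <<'E'
from h import *
for i in range(3): st(); c=shot('wrist','w5')
E
```

```text
time: 5.72
tool_pos: [0.4596, 0.2475, 0.0844]
tcp_rot: [1.903, 2.5, 0.0]
wrist_force: [0.5, -0.3, 5.2]
width: 0.151
t 5.72 pos [0.4596 0.2475 0.0844] yang 15.44 F [ 0.52 -0.27  5.24] M [ 0.062 -0.042 -0.057] w 0.151 q6 0.18
t 5.78 pos [0.4597 0.2475 0.0844] yang 15.46 F [-0.25  0.33  4.74] M [ 0.047  0.018 -0.099] w 0.158 q6 0.18
t 5.83 pos [0.4597 0.2475 0.0844] yang 15.46 F [-0.5   0.15  6.54] M [-0.    -0.063 -0.017] w 0.154 q6 0.18
```

View pics/w5.png

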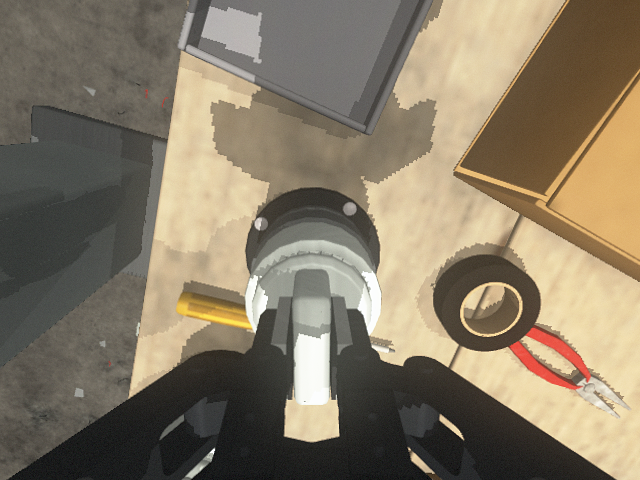

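```bash
python3 -m crank '0 0 0 0 0 0.03 240;0 0 0 0 0 0.06 240;0 0 0 0 0 0.09 240;0 0 0 0 0 0.09 240'
python3 - <<'E'
from h import *
for i in range(3): st(); c=shot('wrist','w6')
E
```

```text
time: 6.38
tool_pos: [0.4597, 0.2475, 0.0844]
tcp_rot: [2.013, 2.412, 0.0]
wrist_force: [-0.5, 0.4, 5.4]
width: 0.153
t 6.38 pos [0.4597 0.2475 0.0844] yang 10.30 F [-0.48  0.36  5.42] M [ 0.045  0.008 -0.004] w 0.153 q6 0.27
t 6.42 pos [0.4597 0.2475 0.0844] yang 10.31 F [-0.41  0.48  4.8 ] M [ 0.08  -0.038 -0.061] w 0.158 q6 0.27
t 6.47 pos [0.4596 0.2475 0.0844] yang 10.31 F [0.35 0.54 5.36] M [0.025 0.012 0.015] w 0.161 q6 0.27
```

```bash
python3 -m crank '0 0 0 0 0 0.03 240;0 0 0 0 0 0.06 240;0 0 0 0 0 0.09 240;0 0 0 0 0 0.12 240;0 0 0 0 0 0.12 240'
python3 - <<'E'
from h import *
for i in range(3): st(); c=shot('wrist','w7')
E
```

```text
time: 7.15
tool_pos: [0.4597, 0.2475, 0.0844]
tcp_rot: [2.154, 2.287, 0.0]
wrist_force: [1.1, 0.1, 5.6]
width: 0.16
t 7.15 pos [0.4597 0.2475 0.0844] yang 3.43 F [1.13 0.13 5.58] M [ 0.033  0.023 -0.041] w 0.160 q6 0.39
t 7.20 pos [0.4596 0.2475 0.0844] yang 3.43 F [-0.03  0.04  5.45] M [ 0.005  0.021 -0.056] w 0.155 q6 0.39
t 7.25 pos [0.4597 0.2475 0.0844] yang 3.44 F [0.76 0.22 4.56] M [ 0.024 -0.029 -0.004] w 0.151 q6 0.39
```

View pics/w7.png

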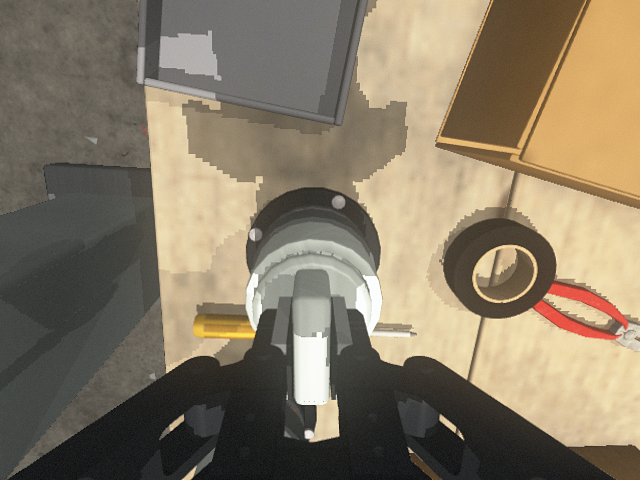

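It has turned 26.6° with almost no torque, past the 23° play limit. So cap A is the one that loosens clockwise.

```bash
python3 -m crank '0 0 0 0 0 0.07 240;0 0 0 0 0 0.14 240;0 0 0 0 0 0.21 240;0 0 0 0 0 0.28 240;0 0 0 0 0 0.35 240;0 0 0 0 0 0.35 240'
python3 - <<'E'
from h import *
for i in range(2): st(); viewer.read_camera('wrist')
E
python3 -m crank '0 0 0 0 0 0.07 240;0 0 0 0 0 0.14 240;0 0 0 0 0 0.21 240;0 0 0 0 0 0.28 240;0 0 0 0 0 0.30 240;0 0 0 0 0 0.30 240'
python3 - <<'E'
from h import *
for i in range(3): st(); c=shot('wrist','w8')
E
```

```text
time: 8.05
tool_pos: [0.4596, 0.2475, 0.0844]
tcp_rot: [-2.52, -1.876, -0.0]
wrist_force: [0.9, 1.3, 4.3]
width: 0.155
t 8.05 pos [0.4596 0.2475 0.0844] yang -16.65 F [0.89 1.29 4.34] M [ 0.019 -0.026 -0.003] w 0.155 q6 0.74
t 8.10 pos [0.4597 0.2475 0.0844] yang -16.63 F [0.6  0.41 5.73] M [ 0.046 -0.04  -0.053] w 0.153 q6 0.74
time: 8.9
tool_pos: [0.4597, 0.2475, 0.0844]
tcp_rot: [-2.771, -1.479, -0.0]
wrist_force: [-0.2, 0.5, 5.1]
width: 0.157
t 8.90 pos [0.4597 0.2475 0.0844] yang -33.82 F [-0.16  0.45  5.09] M [ 0.015 -0.026 -0.072] w 0.157 q6 1.04
t 8.95 pos [0.4597 0.2475 0.0844] yang -33.81 F [0.36 0.24 6.01] M [ 0.061 -0.032 -0.013] w 0.157 q6 1.04
t 9.00 pos [0.4596 0.2475 0.0844] yang -33.81 F [0.1  0.38 4.68] M [ 0.049 -0.025  0.009] w 0.156 q6 1.04
```

View pics/w8.png

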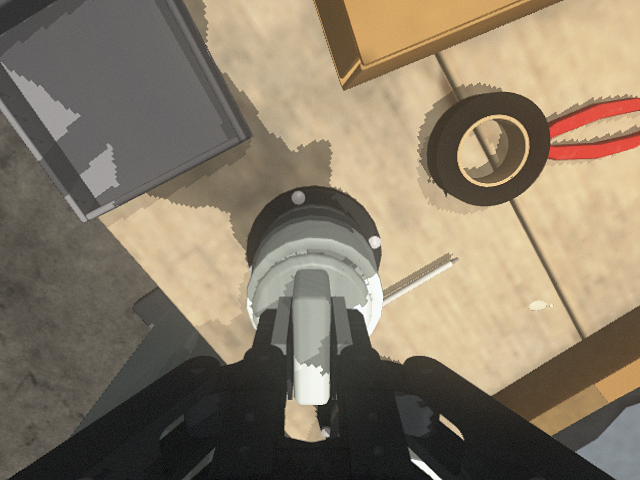

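```bash
python3 -m crank '0 0 0 0 0 0.05 240;0 0 0 0 0 0.10 240;0 0 0 0 0 0.14 240;0 0 0 0 0 0.14 240'
python3 - <<'E'
from h import *
for i in range(2): st(); viewer.read_camera('wrist')
E
python3 -m crank '0 0 0 0 0 0.03 240;0 0 0 0 0 0.05 240;0 0 0 0 0 0.05 240'
python3 - <<'E'
from h import *
for i in range(2): st(); viewer.read_camera('wrist')
E
```

```text
time: 9.55
tool_pos: [0.4597, 0.2475, 0.0844]
tcp_rot: [-2.868, -1.282, -0.0]
wrist_force: [-1.1, -0.8, 5.2]
width: 0.16
t 9.55 pos [0.4597 0.2475 0.0844] yang -41.85 F [-1.07 -0.75  5.17] M [ 0.069 -0.033 -0.005] w 0.160 q6 1.18
t 9.60 pos [0.4596 0.2475 0.0844] yang -41.83 F [0.68 0.67 4.39] M [ 0.119 -0.005 -0.015] w 0.161 q6 1.18
time: 10.02
tool_pos: [0.4597, 0.2475, 0.0844]
tcp_rot: [-2.899, -1.21, -0.0]
wrist_force: [0.6, 0.8, 6.1]
width: 0.159
t 10.03 pos [0.4597 0.2475 0.0844] yang -44.70 F [0.63 0.79 6.07] M [ 0.018 -0.034 -0.051] w 0.159 q6 1.23
t 10.07 pos [0.4597 0.2475 0.0844] yang -44.69 F [-0.16 -0.34  4.61] M [ 0.068  0.036 -0.001] w 0.155 q6 1.23
```

```bash
for i in 1; do :; done; python3 -m crank '0 0 0 0 0 0.02 240;0 0 0 0 0 0.04 240;0 0 0 0 0 0.04 240'
python3 - <<'E'
from h import *
for i in range(2): st(); viewer.read_camera('wrist')
E
python3 -m crank '0 0 0 0 0 0.02 240;0 0 0 0 0 0.04 240;0 0 0 0 0 0.04 240'
python3 - <<'E'
from h import *
for i in range(2): st(); viewer.read_camera('wrist')
E
```

```text
time: 10.5
tool_pos: [0.4597, 0.2475, 0.0844]
tcp_rot: [-2.923, -1.152, -0.0]
wrist_force: [-0.8, 0.6, 5.2]
width: 0.162
t 10.50 pos [0.4597 0.2475 0.0844] yang -46.99 F [-0.75  0.56  5.17] M [ 0.036  0.03  -0.015] w 0.162 q6 1.27
t 10.55 pos [0.4597 0.2475 0.0844] yang -46.99 F [-0.58  0.2   5.84] M [ 0.001 -0.009  0.01 ] w 0.155 q6 1.27
time: 10.98
tool_pos: [0.4597, 0.2476, 0.0845]
tcp_rot: [-2.945, -1.093, -0.0]
wrist_force: [-0.5, 0.6, 5.8]
width: 0.155
t 10.97 pos [0.4597 0.2476 0.0845] yang -49.28 F [-0.47  0.6   5.78] M [ 0.038  0.032 -0.016] w 0.155 q6 1.31
t 11.03 pos [0.4597 0.2475 0.0845] yang -49.28 F [-0.68  0.07  5.21] M [0.073 0.018 0.033] w 0.156 q6 1.31
```

```bash
python3 -m crank '0 0 0 0 0 0.02 240;0 0 0 0 0 0.04 240;0 0 0 0 0 0.04 240'
python3 - <<'E'
from h import *
for i in range(2): st(); viewer.read_camera('wrist')
E
python3 -m crank '0 0 0 0 0 0.02 240;0 0 0 0 0 0.035 240;0 0 0 0 0 0.035 240'
python3 - <<'E'
from h import *
for i in range(3): st(); viewer.read_camera('wrist')
E
```

```text
time: 11.45
tool_pos: [0.4597, 0.2475, 0.0844]
tcp_rot: [-2.967, -1.034, -0.0]
wrist_force: [0.4, -0.4, 5.6]
width: 0.153
t 11.45 pos [0.4597 0.2475 0.0844] yang -51.57 F [ 0.42 -0.44  5.59] M [0.004 0.001 0.008] w 0.153 q6 1.35
t 11.50 pos [0.4597 0.2475 0.0845] yang -51.57 F [-0.08  0.5   5.5 ] M [ 0.01  -0.    -0.032] w 0.155 q6 1.35
time: 11.92
tool_pos: [0.4597, 0.2473, 0.0844]
tcp_rot: [2.984, 0.982, 0.0]
wrist_force: [0.4, -0.0, 5.9]
width: 0.162
t 11.93 pos [0.4597 0.2473 0.0844] yang -53.56 F [ 0.42 -0.01  5.87] M [-0.103 -0.011  0.048] w 0.162 q6 1.38
t 11.97 pos [0.4597 0.2473 0.0845] yang -53.56 F [-0.5  -0.95  5.57] M [-0.139 -0.042  0.014] w 0.156 q6 1.38
t 12.03 pos [0.4597 0.2473 0.0845] yang -53.56 F [ 0.4  -0.59  5.5 ] M [-0.108 -0.024 -0.037] w 0.156 q6 1.38
```

```bash
python3 -m crank '0 0 0 0 0 0.02 240;0 0 0 0 0 0.02 240'
python3 - <<'E'
from h import *
for i in range(3): st(); c=shot('wrist','w9')
E
```

```text
time: 12.32
tool_pos: [0.4597, 0.2471, 0.0844]
tcp_rot: [2.993, 0.952, 0.0]
wrist_force: [0.3, -0.1, 5.8]
width: 0.162
t 12.32 pos [0.4597 0.2471 0.0844] yang -54.70 F [ 0.34 -0.13  5.77] M [-0.199 -0.077  0.08 ] w 0.162 q6 1.40
t 12.38 pos [0.4597 0.2471 0.0844] yang -54.70 F [-0.19 -2.24  5.76] M [-0.225 -0.086  0.053] w 0.162 q6 1.40
t 12.43 pos [0.4598 0.2471 0.0845] yang -54.70 F [ 0.89 -1.81  5.71] M [-0.193 -0.127  0.046] w 0.160 q6 1.40
```

View pics/w9.png

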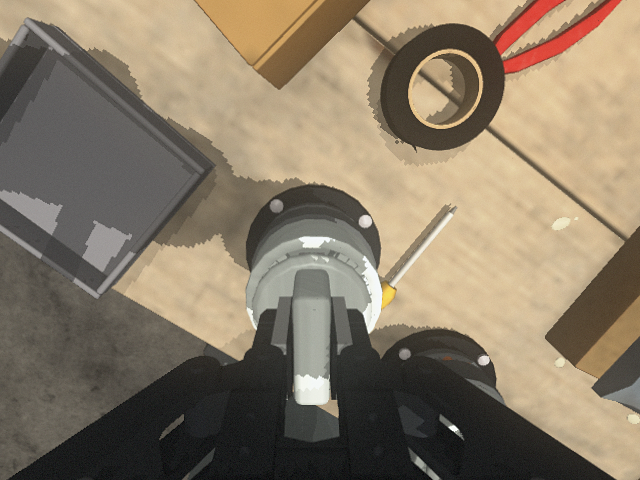

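A stop is felt at about 84°: the moment is building and the tool is being pushed sideways. I'll back off 4° to mid free zone, then lift gently.

```bash
python3 -m crank '0 0 0 0 0 -0.035 240;0 0 0 0 0 -0.065 240;0 0 0 0 0 -0.065 240'
python3 - <<'E'
from h import *
for i in range(2): st(); viewer.read_camera('wrist')
E
python3 -m crank '0 0 -0.7 0 0 0 240;0 0 -1.5 0 0 0 240;0 0 -1.5 0 0 0 240'
python3 - <<'E'
from h import *
for i in range(3): st(); viewer.read_camera('wrist')
E
```

```text
time: 12.85
tool_pos: [0.4597, 0.2473, 0.0844]
tcp_rot: [2.961, 1.049, 0.0]
wrist_force: [0.1, -0.9, 6.5]
width: 0.157
t 12.85 pos [0.4597 0.2473 0.0844] yang -50.98 F [ 0.07 -0.92  6.48] M [-0.041 -0.04   0.023] w 0.157 q6 1.34
t 12.90 pos [0.4597 0.2473 0.0844] yang -50.98 F [-0.24 -1.08  4.88] M [-0.131 -0.094  0.002] w 0.157 q6 1.34
time: 13.32
tool_pos: [0.4597, 0.2473, 0.0859]
tcp_rot: [2.961, 1.049, 0.0]
wrist_force: [1.4, -1.8, 4.6]
width: 0.158
t 13.32 pos [0.4597 0.2473 0.0859] yang -50.99 F [ 1.38 -1.78  4.63] M [-0.225 -0.134  0.003] w 0.158 q6 1.34
t 13.38 pos [0.4597 0.2473 0.0858] yang -50.99 F [ 1.02 -0.86  5.91] M [-0.236 -0.195  0.079] w 0.156 q6 1.34
t 13.43 pos [0.4597 0.2473 0.0858] yang -50.99 F [ 1.57 -0.96  4.77] M [-0.287 -0.174  0.026] w 0.157 q6 1.34
```

```bash
python3 -m crank '0 0.5 0 0 0 0 240;0 0.5 -0.7 0 0 0 240;0 0.5 -1.5 0 0 0 240;0 0.5 -1.5 0 0 0 240'
python3 - <<'E'
from h import *
for i in range(3): st(); viewer.read_camera('wrist')
E
```

```text
time: 13.98
tool_pos: [0.4598, 0.2472, 0.0873]
tcp_rot: [-2.961, -1.049, 0.0]
wrist_force: [0.2, -0.5, 4.1]
width: 0.159
t 13.97 pos [0.4598 0.2472 0.0873] yang -51.00 F [ 0.22 -0.48  4.12] M [ 0.069  0.03  -0.08 ] w 0.159 q6 1.34
t 14.03 pos [0.4598 0.2472 0.0873] yang -51.00 F [0.43 0.4  3.77] M [0.147 0.056 0.023] w 0.155 q6 1.34
t 14.07 pos [0.4597 0.2472 0.0872] yang -51.00 F [-0.2   0.28  3.5 ] M [ 0.189 -0.017 -0.026] w 0.158 q6 1.34
```

```bash
python3 -m crank '0 -0.2 -0.8 0 0 0 240;0 -0.2 -1.6 0 0 0 240;0 -0.2 -2.4 0 0 0 240;0 -0.2 -2.4 0 0 0 240;0 -0.2 -2.4 0 0 0 240'
python3 - <<'E'
from h import *
for i in range(3): st(); c=shot('wrist','w10')
E
```

```text
time: 14.75
tool_pos: [0.4596, 0.2469, 0.0894]
tcp_rot: [2.961, 1.049, -0.001]
wrist_force: [1.6, -2.4, 0.9]
width: 0.16
t 14.75 pos [0.4596 0.2469 0.0894] yang -50.99 F [ 1.56 -2.39  0.86] M [-0.232 -0.349 -0.01 ] w 0.160 q6 1.34
t 14.80 pos [0.4597 0.2469 0.0894] yang -50.99 F [ 1.63 -1.29  0.84] M [-0.235 -0.295 -0.056] w 0.165 q6 1.34
t 14.85 pos [0.4597 0.2469 0.0894] yang -50.99 F [ 2.21 -1.95  0.6 ] M [-0.315 -0.344 -0.009] w 0.159 q6 1.34
```

View pics/w10.png

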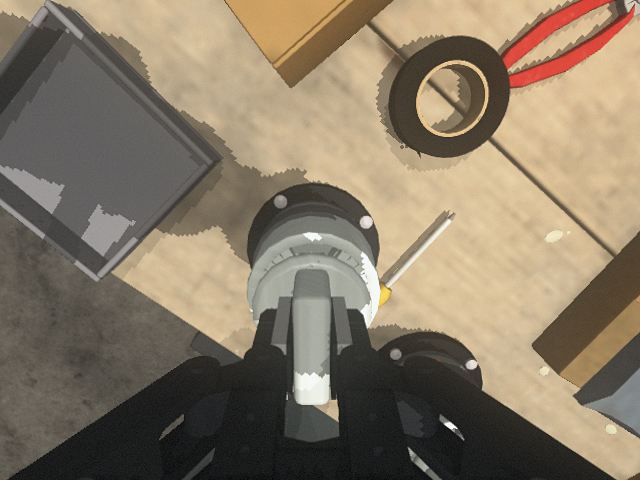

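```bash
python3 -m crank '0 0.5 0 0 0 0 240;0 0.7 -0.8 0 0 0 240;0 0.7 -1.6 0 0 0 240;0 0.7 -1.6 0 0 0 240'
python3 - <<'E'
from h import *
for i in range(3): st(); viewer.read_camera('wrist')
E
```

```text
time: 15.4
tool_pos: [0.4597, 0.2466, 0.091]
tcp_rot: [-2.961, -1.049, 0.001]
wrist_force: [-0.0, 0.3, -1.5]
width: 0.155
t 15.40 pos [0.4597 0.2466 0.091 ] yang -50.99 F [-0.02  0.25 -1.52] M [-0.017 -0.009  0.017] w 0.155 q6 1.33
t 15.45 pos [0.4598 0.2467 0.0911] yang -50.99 F [-0.72 -0.38 -1.55] M [-0.08  -0.032 -0.007] w 0.158 q6 1.33
t 15.50 pos [0.4599 0.2467 0.0911] yang -50.99 F [ 0.11  0.08 -0.94] M [-0.045 -0.011 -0.034] w 0.155 q6 1.33
```

```bash
python3 -m crank '0 0 -2 0 0 0 240;0 0 -4 0 0 0 240;0 0 -6 0 0 0 240;0 0 -8 0 0 0 240;0 0 -10 0 0 0 240'
python3 - <<'E'
from h import *
for i in range(2): st(); viewer.read_camera('wrist')
E
python3 -m crank '0 0 -15 0 0 0 240;0 0 -40 0 0 0 240;0 0 -60 0 0 0 240;0 0 -60 0 0 0 240'
python3 - <<'E'
from h import *
st(); c=shot('wrist','w11'); c=shot('top','t11'); s=st()
t=load('top0')
P=onz(t,[[195,269],[246,270],[240,323],[189,321]],.024)
print(P.mean(0)); rel([*P.mean(0)[:2],.14],-50)
E
```

```text
time: 16.18
tool_pos: [0.4602, 0.2467, 0.1015]
tcp_rot: [-2.961, -1.049, -0.0]
wrist_force: [0.2, 0.8, -1.3]
width: 0.161
t 16.18 pos [0.4602 0.2467 0.1015] yang -51.00 F [ 0.22  0.77 -1.32] M [-0.015 -0.001 -0.027] w 0.161 q6 1.33
t 16.23 pos [0.4604 0.2468 0.1017] yang -51.00 F [ 0.56 -0.3  -1.39] M [-0.007  0.017 -0.015] w 0.160 q6 1.33
time: 16.77
tool_pos: [0.4621, 0.2476, 0.1642]
tcp_rot: [-2.961, -1.049, -0.009]
wrist_force: [-0.8, -0.2, -1.1]
width: 0.16
t 16.77 pos [0.4621 0.2476 0.1642] yang -51.00 F [-0.8  -0.16 -1.05] M [ 0.047 -0.02   0.004] w 0.160 q6 1.33
t 16.88 pos [0.4602 0.2467 0.1615] yang -50.99 F [-0.01  0.47 -0.88] M [-0.021  0.025 -0.008] w 0.154 q6 1.33
[0.42726882 0.38053828 0.024     ]
now [0.4602 0.2467 0.1615] yang -51.0 -> shift [  58.6 -124.7   21.5] rv [ 0.0001 -0.0005 -0.0174]
```

View pics/w11.png

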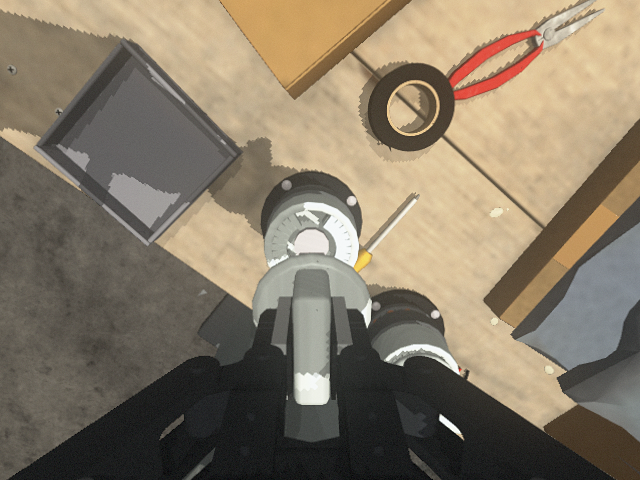

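View pics/t11.png

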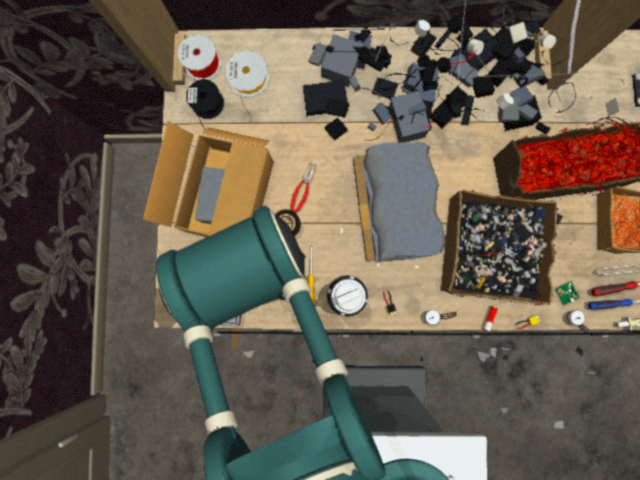

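Cap A hangs in the jaws and the empty socket shows at (312,240). The tray corners in the wrist view are (125,40), (242,153), (150,243), (38,148).

```bash
python3 - <<'E'
from h import *
c=load('w11'); P=onz(c,[[125,40],[242,153],[150,243],[38,148]],.024); print(P,P.mean(0),[np.linalg.norm(P[i]-P[i-1]) for i in range(4)])
m=P.mean(0); rel([m[0],m[1],.10],-51)
E
```

```text
[[0.48445426 0.42586978 0.024     ]
 [0.47369629 0.32284565 0.024     ]
 [0.37158421 0.33860429 0.024     ]
 [0.38369553 0.43886505 0.024     ]] [0.42835757 0.38154619 0.024     ] [np.float64(0.10159329795223133), np.float64(0.10358429185885866), np.float64(0.10332091255041018), np.float64(0.1009896231087032)]
now [0.4602 0.2467 0.1615] yang -51.0 -> shift [  60.1 -124.8   61.5] rv [ 0.0001 -0.0005  0.0001]
```

Both cameras agree on the tray centre: (0.428, 0.381).

```bash
python3 -m crank '20 -42 0 0 0 0 240;40 -84 0 0 0 0 240;60 -125 20 0 0 0 240;60 -125 62 0 0 0 240;60 -125 62 0 0 0 240;60 -125 62 0 0 0 240'
python3 - <<'E'
from h import *
st(); c=shot('wrist','w12'); st(); rel([.428,.381,.035],-51)
E
```

```text
time: 17.62
tool_pos: [0.4281, 0.3811, 0.0993]
tcp_rot: [2.961, 1.048, -0.001]
wrist_force: [-0.1, 0.8, -0.2]
width: 0.155
t 17.62 pos [0.4281 0.3811 0.0993] yang -51.02 F [-0.11  0.84 -0.2 ] M [-0.011 -0.011  0.009] w 0.155 q6 1.57
t 17.68 pos [0.429  0.3816 0.1004] yang -51.03 F [ 0.24  0.16 -0.21] M [ 0.053 -0.03  -0.068] w 0.156 q6 1.57
now [0.429  0.3816 0.1004] yang -51.0 -> shift [-1.2 -0.1 65.4] rv [ 0.0001 -0.0014 -0.0006]
```

View pics/w12.png

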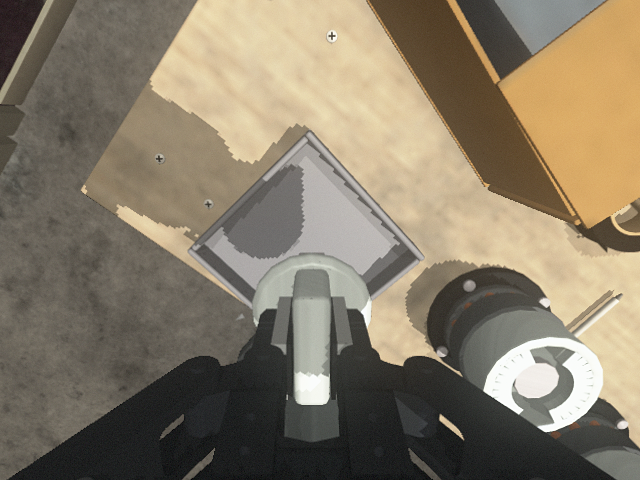

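```bash
python3 -m crank '-0.5 0 30 0 0 0 240;-0.5 0 55 0 0 0 240;-0.5 0 66 0 0 0 240;-0.5 0 66 0 0 0 240;-0.5 0 66 0 0 0 240'
python3 - <<'E'
from h import *
for i in range(2): st(); c=shot('wrist','w13')
E
python3 -m crank '0 0 1.5 0 0 0 240;0 0 3 0 0 0 240;0 0 3 0 0 0 240'
python3 - <<'E'
from h import *
for i in range(2): st(); c=shot('wrist','w13')
E
```

```text
time: 18.3
tool_pos: [0.4289, 0.382, 0.0349]
tcp_rot: [-2.961, -1.048, -0.004]
wrist_force: [0.5, 0.2, 0.1]
width: 0.155
t 18.30 pos [0.4289 0.382  0.0349] yang -51.01 F [0.49 0.2  0.1 ] M [-0.017 -0.003 -0.021] w 0.155 q6 1.57
t 18.35 pos [0.4289 0.382  0.0349] yang -51.01 F [-0.34 -0.78 -0.86] M [-0.008  0.003  0.03 ] w 0.156 q6 1.57
time: 18.77
tool_pos: [0.4276, 0.3812, 0.0301]
tcp_rot: [2.961, 1.049, -0.001]
wrist_force: [0.7, 0.4, -2.1]
width: 0.157
t 18.77 pos [0.4276 0.3812 0.0301] yang -50.99 F [ 0.68  0.36 -2.07] M [-0.002 -0.015 -0.061] w 0.157 q6 1.57
t 18.82 pos [0.4276 0.3812 0.0301] yang -50.99 F [-0.25 -0.38 -0.38] M [-0.018 -0.001 -0.015] w 0.157 q6 1.57
```

```bash
python3 -m crank '0 0 1 0 0 0 240;0 0 1.5 0 0 0 240;0 0 1.5 0 0 0 240'
python3 - <<'E'
from h import *
for i in range(2): st(); viewer.read_camera('wrist')
E
python3 -m crank '0 0 0.6 0 0 0 240;0 0 1.2 0 0 0 240;0 0 1.2 0 0 0 240'
python3 - <<'E'
from h import *
for i in range(2): st(); viewer.read_camera('wrist')
E
```

```text
time: 19.25
tool_pos: [0.4277, 0.3812, 0.0287]
tcp_rot: [2.961, 1.049, -0.0]
wrist_force: [-0.0, 0.5, -1.1]
width: 0.158
t 19.25 pos [0.4277 0.3812 0.0287] yang -50.99 F [-0.03  0.49 -1.1 ] M [ 0.031 -0.022 -0.043] w 0.158 q6 1.57
t 19.30 pos [0.4278 0.3812 0.0287] yang -50.99 F [ 0.31  0.44 -0.97] M [0.033 0.008 0.005] w 0.160 q6 1.57
time: 19.73
tool_pos: [0.4277, 0.3812, 0.0275]
tcp_rot: [2.961, 1.049, -0.0]
wrist_force: [1.3, 0.4, -1.3]
width: 0.159
t 19.73 pos [0.4277 0.3812 0.0275] yang -50.99 F [ 1.27  0.44 -1.32] M [-0.001 -0.007 -0.009] w 0.159 q6 1.57
t 19.77 pos [0.4277 0.3812 0.0275] yang -50.99 F [-0.03 -0.52 -1.24] M [-0.037 -0.053  0.069] w 0.156 q6 1.57
```

```bash
python3 -m crank '0 0 0.6 0 0 0 240;0 0 1.2 0 0 0 240;0 0 1.2 0 0 0 240'
python3 - <<'E'
from h import *
for i in range(2): st(); c=shot('wrist','w14')
E
```

```text
time: 20.2
tool_pos: [0.4278, 0.3813, 0.0274]
tcp_rot: [2.961, 1.049, -0.0]
wrist_force: [-2.5, -3.0, 6.3]
width: 0.157
t 20.20 pos [0.4278 0.3813 0.0274] yang -50.99 F [-2.53 -3.    6.29] M [-0.311  0.442  0.033] w 0.157 q6 1.57
t 20.25 pos [0.4279 0.3813 0.0274] yang -50.99 F [-3.03 -2.08  5.73] M [-0.332  0.367  0.049] w 0.162 q6 1.57
```

View pics/w14.png

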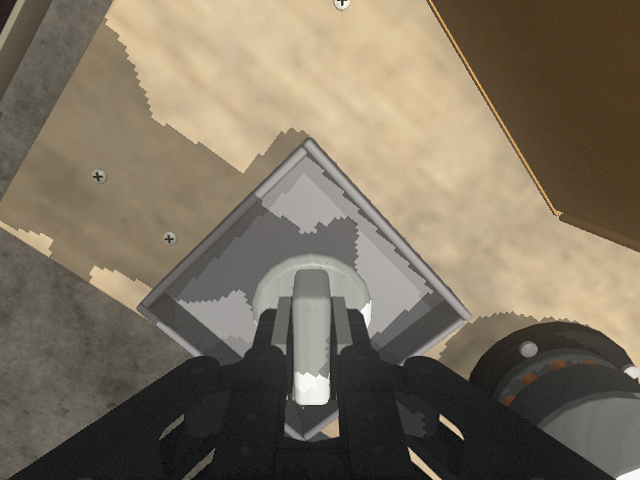

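Touchdown at z 0.0274, as expected, with Fz about 6 N and the cap inside the tray. I'll ease off and release.

```bash
python3 -m crank '0 0 -0.6 0 0 0 240;0 0 -0.6 0 0 0 225;0 0 -0.6 0 0 0 205;0 0 -0.6 0 0 0 180;0 0 -0.6 0 0 0 140;0 0 -0.6 0 0 0 140' 20
python3 - <<'E'
from h import *
for i in range(2): st(); c=shot('wrist','w15')
E
```

```text
time: 21.05
tool_pos: [0.4277, 0.3812, 0.0268]
tcp_rot: [2.961, 1.049, -0.0]
wrist_force: [-0.6, 0.1, -0.5]
width: 0.451
t 21.05 pos [0.4277 0.3812 0.0268] yang -50.99 F [-0.57  0.11 -0.51] M [ 0.034 -0.038 -0.014] w 0.451 q6 1.57
t 21.10 pos [0.4277 0.3812 0.0269] yang -50.99 F [0.45 0.   0.11] M [-0.026 -0.012 -0.04 ] w 0.451 q6 1.57
```

View pics/w15.png

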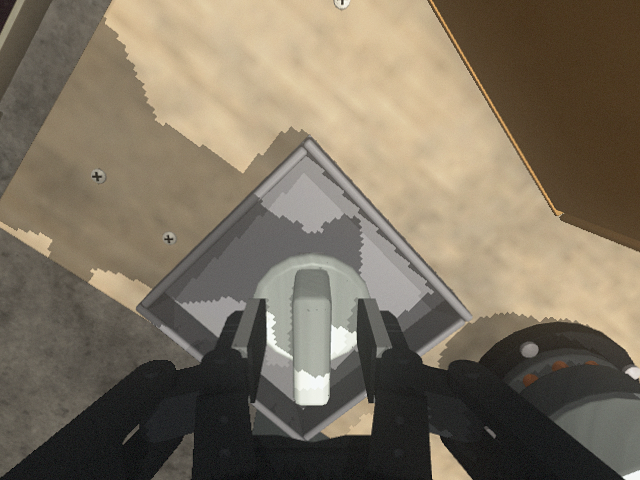

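```bash
python3 -m crank '0 0 -10 0 0 0 140;0 0 -40 0 0 0 140;0 0 -90 0 0 0 140;0 0 -140 0 0 0 140;-40 0 -190 0 0 0 140;-40 0 -190 0 0 0 140;-40 0 -190 0 0 0 140'
python3 - <<'E'
from h import *
viewer.read_camera('wrist'); viewer.read_camera('wrist'); st(); c=shot('wrist','w16'); shot('side','s16'); shot('top','t16')
E
```

```text
time: 22.02
tool_pos: [0.3967, 0.3562, 0.2175]
tcp_rot: [-2.961, -1.049, -0.002]
wrist_force: [-0.0, 0.5, -0.4]
width: 0.444
t 22.12 pos [0.3962 0.3557 0.2155] yang -50.99 F [0.18 0.62 0.65] M [-0.002 -0.039 -0.025] w 0.452 q6 1.57
```

View pics/w16.png

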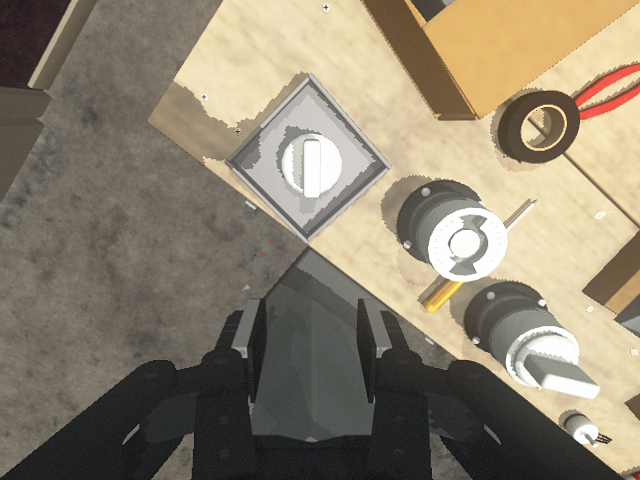

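View pics/t16.png

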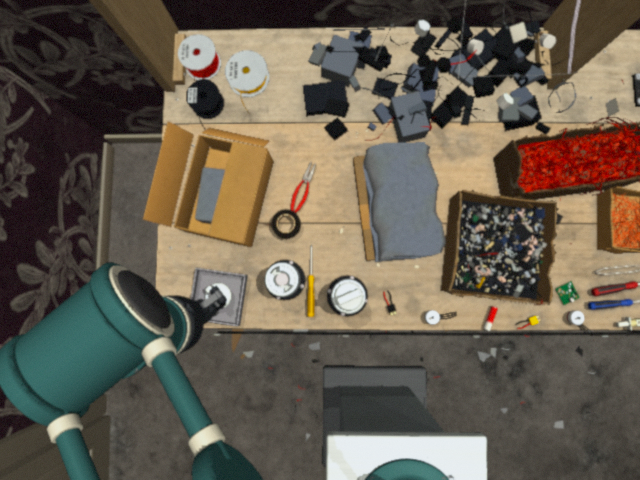

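View pics/s16.png

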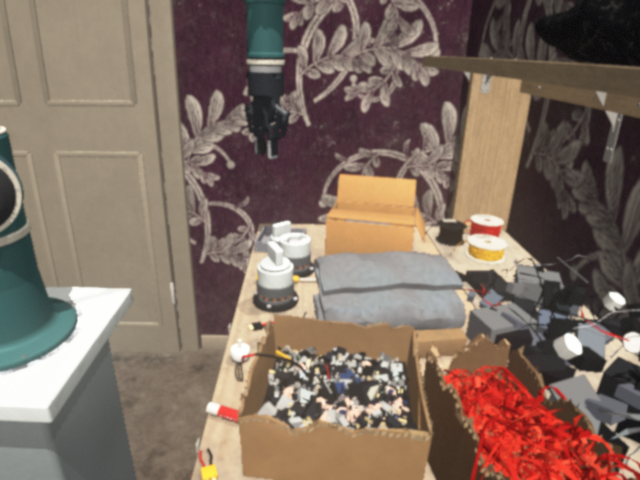

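The cap stands upright in the middle of the tray, with its bar at (311,168) in the wrist view. Hub A is empty, hub B's cap is untouched and the bystanders look unmoved. One numeric check, then I hand in.

```bash
python3 - <<'E'
from h import *
c=load('w16'); P=onz(c,[[312.5,143],[311.5,197]],.054); T=onz(c,[[311,74],[389,165],[308,241],[227,161]],.024).mean(0)
print('bar len',np.linalg.norm(P[1]-P[0]),'offset to tray',(P.mean(0)-T)[:2])
a,b=load('top0')['pixels'].astype(int),load('t16')['pixels'].astype(int)
d=np.abs(a-b).max(2)
for n,(x,y,w,h) in dict(driver=(303,240,16,80),capB=(325,272,46,46),tape=(268,205,34,36),pliers=(288,160,30,52),plug=(382,286,20,30),motors=(420,300,40,28)).items(): print(n,(d[y:y+h,x:x+w]>40).mean())
job.finish_job()
E
```

```text
bar len 0.04278085243557188 offset to tray [ 8.49175288e-05 -3.51875805e-03]
driver 0.0
capB 0.0
tape 0.0
pliers 0.0
plug 0.0
motors 0.0
the job is handed in; nothing more can be done
```

The clockwise-loosening cap was cap A. It is out of its hub and standing upright in the grey tray, and the job was handed in at about 22 s.

- **Finding and freeing the cap:** I gripped cap A's bar with 30 N and turned it clockwise in small steps. It passed 23° with almost no torque, so it was the one to free. A stop came at about 84°. I backed off 4° and lifted gently, correcting a side force of about 2 N on the way, until only its own weight of roughly 1 N hung in the gripper. I never touched cap B.
- **Placing it:** It touched the tray floor with about 6 N, at the height expected. I then opened the gripper and drew clear.
- **Last checks:**
  - The wrist picture shows the cap upright, about 4 mm from the tray centre, and hub A empty.
  - In the top picture, the regions with cap B, the driver, tape, pliers and plug have not changed since the start.
- **What disagreed or was not checked:**
  - My first position for hub A was 3 to 4 mm apart between the top and wrist cameras, so I used the wrist camera's.
  - The bar in the tray measured 43 mm instead of 46 mm, probably because of where I picked its ends.
  - I never located the spare motor as such, so I did not check it separately.

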